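Roll the thick rock core onto the marked line

TASK

Two sawn rock cores lie on the plywood board, one on either side of the dark line marked across it. With your fingertips, gently push the thicker core so that it rolls over the board until it lies at rest lengthwise on the line, its axis centred over the line and parallel to it. Do not pick it up or drag it without rolling, and leave the thinner core, the small stone, the hand lens and the tape roll where they are.

Things in the scene. Friction and masses are not known exactly. Their poses are not given: they have to be found in the camera images.
- board: Fixed plywood board, lying flat, 170 mm (its x) by 250 mm (its y), 16 mm thick. Origin: centre of its underside, at the height of the worktable. Its y axis is the direction in which the cores roll; a small screw head marks each corner (flush).
- line_mid (a point): Middle of the dark line, on the board's top face (16 mm above the worktable); axes as the board's. The line is 5 mm wide, flat, straight, and runs along the board's x axis across the whole board, half-way along the board's y.
- thick_core: The thicker core: loose solid grey rock cylinder with darker bands, 44 mm in diameter, 100 mm long, about 0.36 kg, lying 55 to 80 mm from the line, on either side, nearly parallel to it. Origin: its centre, 22 mm above the board; x axis along the cylinder. Smooth (friction 0.2): pushed level at mid height or just above it rolls, pressed from the top it skids; it coasts a few mm at 40 mm/s.
- thin_core: The thinner core, to be left alone: the same rock and length (100 mm), 26 mm in diameter, about 0.13 kg, lying on the board on the other side of the line, 55 to 80 mm from it. Origin: its centre, 13 mm above the board; x axis along the cylinder.
- chip: Small loose stone, 18 x 26 mm, 11 mm high, lying on the board near the far end of the line, 70 mm from the middle of the line, just clear of the strip over which the cores roll. Origin: centre of its underside. To be left alone.
- lens: Hand lens, round black frame and handle, 68 x 159 mm, 13 mm high, lying loose on the worktable to the left of the board. Origin: centre of its underside. To be left alone.
- tape: Roll of tape, 106 mm across, 25 mm high, lying flat and loose on the worktable to the right of the board. Origin: centre of its underside. To be left alone.
Not all that is in view belongs to the job. What is shaped like the thick_core but purple is not meant.

How it is judged (in metres and radians):
On the way:
1. the thicker core has rolled, by at least an eighth of a turn (angle between thick_core's own z axis and vertical above 0.8 rad), for 0.1 s.
At the end, for the whole second after the job is handed in: The thicker core rests on the board with its axis within 8 mm of the line's middle and within 0.12 rad of its direction, its centre within 30 mm of the line's mid-length; the thinner core and the other loose things are within 10 mm of where they lay (y of thick_core in the frame of line_mid between -0.008 and 0.008 m and x of thick_core in the frame of line_mid between -0.03 and 0.03 m and z of thick_core in the frame of line_mid between 0.018 and 0.026 m and angle between the x axis of thick_core and the x axis of board, either way round below 0.12 rad and linear speed of thick_core below 0.01 m/s and angular speed of thick_core below 0.3 rad/s and distance of each of thin_core, lens, tape, chip from where it was at the start of the episode below 0.01 m); the robot touches nothing.
It fails at once if the thicker core is lifted off the board (more than 6 mm) (z of thick_core in the frame of line_mid above 0.028 m).
It fails at once if the thicker core falls off the board (z of thick_core in the frame of line_mid below 0.014 m).
It fails at once if the thicker core is pressed hard (over 40 N) (contact force between the fingers and thick_core above 40 N).
It fails at once if the thinner core is disturbed (moved over 10 mm) (distance of thin_core from where it was at the start of the episode above 0.01 m).
It fails at once if the hand lens, tape roll or small stone is disturbed (moved over 10 mm) (distance of any of lens, tape, chip from where it was at the start of the episode above 0.01 m).
It also fails if it takes over 38 s, if anything falls off the work surface, if the arm or the gripper's body presses on something with over 40 N, if the wrist force passes 120 N, or if a joint passes its speed limit or range.

ROBOT

A 6-joint arm with a two-finger parallel gripper is mounted at the origin on the work surface; the furniture and walls round the work are solid. World frame = base frame: x ahead of the robot, y to its left, z up, the work surface at z = 0. Lengths are in mm, angles in rad, forces in N, time in s.
With the tool pointing down it reaches from about 275 to 825 mm from the base axis. Payload 4.9 kg.
Tool frame: the origin (TCP) lies at the very end of the fingers, on their centre line; the grasp point (between the pads) lies 19 mm behind it; z points along the fingers, y is the line along which they close (so a half turn about z gives the same grasp; the last joint's range is limited). The gripper opens to 85 mm and grips with 20 to 120 N. Pads are 22 mm wide; open, the fingers measure 114 mm over their backs; the gripper's body (76 mm by 85 mm) begins 54 mm behind the grasp point. The pads swing forward as they close: fully open they stand 13 mm farther back than shut.
Start: joints at [0.994, 0.326, -0.193, 1.052, 0, 1.437], TCP at [235.656, 496.976, 231.281] pointing down, gripper open.
Joint ranges: [-2.65, 2.65], [-0.97, 1.79], [-1.3, 1.35], [-1.93, 2.1], [-1.47, 1.37], [-3.14, 3.14]. Speed limits (rad/s): [2.57, 2.57, 3.14, 3.14, 3.14, 3.14].

INTERFACE

Orientations are given as [roll, pitch, yaw] about the fixed x, y, z axes, in that order (R = Rz(yaw) Ry(pitch) Rx(roll)).
In Python, from bench import bot, solve_ik, imaging gives the robot as it stands. Calls block until the motion is done:
- bot.move_ptp(position, orientation): joint-space move of the TCP to a pose.
- bot.movel(position, rot=None, max_speed=150, threshold=None): straight line of the TCP; rot=None keeps the orientation; max_speed is the mean speed in mm/s. With threshold (N) it stops when the force on the tool has changed by that much, and returns True; else False.
- bot.move_j(angles): joint-space move.
- bot.grip(opening, effort=None): opening from 0.0 (shut) to 1.0 (fully open); effort is the grip in N (None keeps the last); returns when the fingers have stopped.
- bot.dwell(seconds).
- solve_ik(position, orientation): joint angles nearest the present ones, or None.
- bot.get_state(): the state.
- imaging.capture(name): name is "scene" or "top" or "wrist"; returns the picture (384x512x3 uint8, blue, green, red); there is no depth.
- imaging.camera_model(name): a dict with "K" (3x3 intrinsics, pixels), "k1" (the pictures are not rectified: a ray, as slopes to the right and down, at radius r is drawn at 1 + k1 r^2 times it, then the intrinsics apply), "position" and "rotation" of the camera in the world. Camera axes: x right, y up, looking along -z (the intrinsics and any distortion apply to the point x, -y, -z); pixel columns grow to the right and rows downward; lengths in mm; the calibration is good to about 2 mm. A picture is of the moment at which its call begins: read the wrist's pose just before it. camera_model takes no time and is no camera call; for the wrist camera it gives the pose at the moment of the call.
A pose or a line that the arm cannot do raises bot.IKError and nothing moves.
- bot.sign_off(): hands the job in; it is judged then, once.
The state is a dict: "t": time; "qpos": joint angles; "joint_velocities": joint speeds; "effort": joint torques, N m; "tcp_pos": TCP position; "orientation": TCP orientation; "contact_force": force on the tool from outside, world axes, zero at the start; "wrist_torque": the same for the moment, N m; "opening": opening from 0.0 (shut) to 1.0 (fully open); "gripper_force": force on a finger pad.
Only numpy, scipy, OpenCV 4.12 (cv2) and the standard library are available. Lean on these libraries where they do the work, as an engineer would, in place of code of your own. Each camera call takes 0.05 s, during which the arm holds its last target. There are 200 camera calls.

## Working session

There is one attempt and no reset: what is moved stays moved. The work goes in short steps, each a Python script; the robot and the scene stay as the last script left them, time stands still between calls to the robot, and variables do not carry over. Pictures are saved under pics/ and viewed, at most 10 in all, crops included, and the job is handed in when it is done.

```bash
mkdir -p pics
cat > h.py <<'E'
import numpy as np, cv2
from bench import bot, solve_ik, imaging
def cast(m,px,z):
    px=np.array(px,float).reshape(-1,1,2); K=np.array(m["K"],float)
    d=np.array([m["k1"],0,0,0,0],float)
    u=cv2.undistortPoints(px,K,d).reshape(-1,2)
    r=np.c_[u[:,0],-u[:,1],-np.ones(len(u))]@np.array(m["rotation"]).T
    p=np.array(m["position"],float)
    return p+r*((z-p[2])/r[:,2])[:,None]
E
python3 - <<'E'
from h import *
for n in("top","scene"):
    cv2.imwrite(f"pics/{n}.png",imaging.capture(n)); m=imaging.camera_model(n); print(n,m)
print(bot.get_state()["t"],bot.get_state()["orientation"])
E
```

```text
top {'K': array([[436.08432352,   0.        , 248.5182326 ],
       [  0.        , 436.08432352, 192.38109595],
       [  0.        ,   0.        ,   1.        ]]), 'k1': -0.033688336139930906, 'position': array([ 349.88347539,   72.99741654, 1276.45670295]), 'rotation': array([ 0.12890522,  0.00321038, -1.58217497])}
scene {'K': array([[456.51897868,   0.        , 258.05878718],
       [  0.        , 456.51897868, 192.84489167],
       [  0.        ,   0.        ,   1.        ]]), 'k1': -0.12215210701152283, 'position': array([-277.89031465, -628.04623289,  846.49149244]), 'rotation': array([ 0.91241613,  0.01262304, -0.81711602])}
0.1 [-3.14006975e+00 -1.80467698e-04  2.69874707e+00]
```

View pics/top.png

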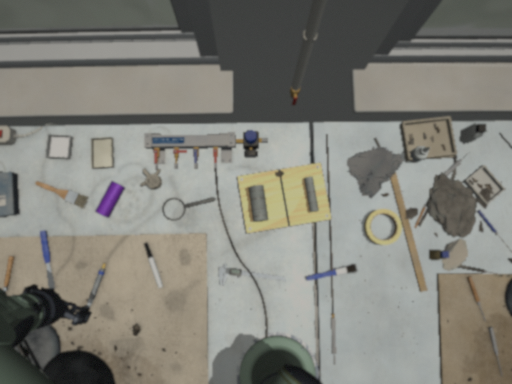

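View pics/scene.png

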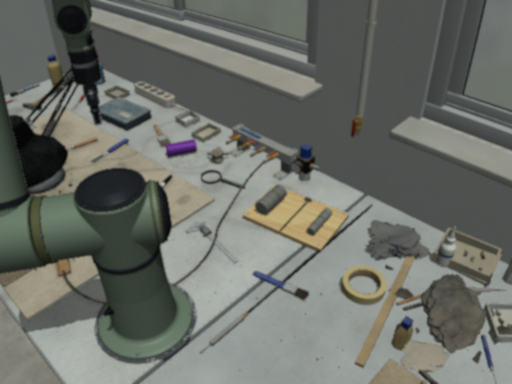

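The top view shows the board with corners near (238,178), (322,165), (330,219) and (247,233). The thick core is at (258,203), left of the line, and the thin core is at (310,194). The chip is at the far end of the line, near (280,174). I'll get rough positions from this picture, then look closer with the wrist camera.

```bash
python3 - <<'E'
s=open('h.py').read()
s=s.replace('np.array(m["rotation"]).T','Rotation.from_euler("xyz",m["rotation"]).as_matrix().T').replace("import numpy as np, cv2","import numpy as np, cv2\nfrom scipy.spatial.transform import Rotation")
open('h.py','w').write(s)
E
python3 - <<'E'
from h import *
m=imaging.camera_model("top")
c=cast(m,[(238,178),(322,165),(330,219),(247,233)],16);print(c.round(1))
k=cast(m,[(258,203)],38);print(k.round(1))
ctr=c.mean(0)
mw=imaging.camera_model("wrist");print(mw, bot.get_state()["tcp_pos"])
d=c[0]-c[1]; yaw=np.arctan2(d[1],d[0]); print(ctr,yaw)
# tool over the board centre, tool down; camera offset judged after
for z in (330,300,260):
  for y in (yaw,yaw+np.pi/2, yaw-np.pi/2,yaw+np.pi):
    print(z,y,solve_ik([ctr[0]-40,ctr[1],z],[np.pi,0,y]))
E
```

```text
[[ 556.1  105.5   16. ]
 [ 591.9 -141.8   16. ]
 [ 432.9 -159.7   16. ]
 [ 395.4   80.9   16. ]]
[[479.6  48.4  38. ]]
{'K': array([[264.54881189,   0.        , 255.22947313],
       [  0.        , 264.54881189, 195.7439613 ],
       [  0.        ,   0.        ,   1.        ]]), 'k1': -0.009915033669049826, 'position': array([159.43602515, 533.31803716, 373.83549311]), 'rotation': array([-0.32705281,  0.0014262 ,  1.12727013])} [235.38379955 496.51554019 230.58599849]
[494.06998382 -28.7702236   16.        ] 1.714624851229131
330 1.714624851229131 [-0.2257553   0.09675955 -0.23274198  1.24129479  0.          1.2012125 ]
330 3.285421178024028 [-0.2257553   0.09675955 -0.23274198  1.24129479  0.         -0.36958383]
330 0.14382852443423455 [-0.2257553   0.09675955 -0.23274198  1.24129479  0.          2.77200883]
330 4.8562175048189244 [-0.2257553   0.09675955 -0.23274198  1.24129479  0.         -1.94038015]
300 1.714624851229131 [-0.2257553   0.1080176  -0.29562909  1.16714964  0.          1.2012125 ]
300 3.285421178024028 [-0.2257553   0.1080176  -0.29562909  1.16714964  0.         -0.36958383]
300 0.14382852443423455 [-0.2257553   0.1080176  -0.29562909  1.16714964  0.          2.77200883]
300 4.8562175048189244 [-0.2257553   0.1080176  -0.29562909  1.16714964  0.         -1.94038015]
260 1.714624851229131 [-0.2257553   0.12981867 -0.37340911  1.06756854  0.          1.2012125 ]
260 3.285421178024028 [-0.2257553   0.12981867 -0.37340911  1.06756854  0.         -0.36958383]
260 0.14382852443423455 [-0.2257553   0.12981867 -0.37340911  1.06756854  0.          2.77200883]
260 4.8562175048189244 [-0.2257553   0.12981867 -0.37340911  1.06756854  0.         -1.94038015]
```

Run:
```python
from h import *
y=1.7146
bot.move_ptp([494,-29,210],[np.pi,0,y])
m=imaging.camera_model("wrist"); im=imaging.capture("wrist")
cv2.imwrite("pics/w1.png",im); print(m["position"],m["rotation"],bot.get_state()["t"])
np.save("w1.npy",np.r_[m["position"],m["rotation"]])
```

```text
[481.05048228  54.9213925  353.30130683] [-0.32738916  0.00065248  0.14440313] 2.2583
```

View pics/w1.png

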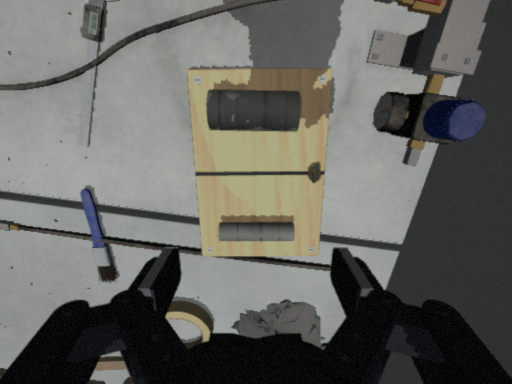

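The wrist view shows the thick core at columns 208–300, rows 90–131. The line lies at row 173, columns 196–324, with the chip at (315,173). The thin core is at (257,231). I'll now measure the line and the core axis.

```bash
cat >> h.py <<'E'
def measure(im,m,rows,cols,lrows,lcols):
    """line and thick-core geometry from a wrist picture; ROI bounds in pixels"""
    hsv=cv2.cvtColor(im,cv2.COLOR_BGR2HSV); wood=(hsv[...,1]>60)&(hsv[...,2]>100)
    g=im.sum(2).astype(float)/3
    P=[]
    for c in range(lcols[0],lcols[1],4):
        w=np.clip(np.median(g[lrows[0]:lrows[1],c])-g[lrows[0]:lrows[1],c]-25,0,None)
        if w.sum()>20: P.append((c,(w*np.arange(*lrows)).sum()/w.sum()))
    L=cast(m,P,16)[:,:2]; v=cv2.fitLine(L.astype(np.float32),cv2.DIST_HUBER,0,.01,.01).ravel()
    u=v[:2]*np.sign(v[0]); lp=v[2:]; n=np.array([-u[1],u[0]])
    mask=np.zeros(g.shape,np.uint8); s=np.s_[rows[0]:rows[1],cols[0]:cols[1]]
    mask[s]=(hsv[...,1]<55)[s]*255
    mask=cv2.morphologyEx(mask,cv2.MORPH_OPEN,np.ones((5,5)))
    ct=max(cv2.findContours(mask,0,2)[0],key=cv2.contourArea)
    x,y,w,h=cv2.boundingRect(ct); full=cv2.drawContours(mask*0,[ct],-1,1,-1)
    A=[];cp=np.array(m["position"])
    for c in range(x+w//8,x+w-w//8,4):
        r=np.where(full[:,c])[0]; a,b=cast(m,[(c,r[0]-.5),(c,r[-1]+.5)],38)-cp
        d=a/np.linalg.norm(a)+b/np.linalg.norm(b); A.append((cp+d*(38-cp[2])/d[2])[:2])
    A=np.array(A); va=cv2.fitLine(A.astype(np.float32),cv2.DIST_HUBER,0,.01,.01).ravel(); ua=va[:2]*np.sign(va[0])
    E=cast(m,[(x-.5,y+h/2),(x+w-.5,y+h/2)],48)[:,:2]; ctr=va[2:]+ua*((E.mean(0)-va[2:])@ua)
    ang=np.arctan2(ua[1],ua[0])-np.arctan2(u[1],u[0])
    print("bbox",x,y,w,h,"line",lp.round(1),"yaw",np.arctan2(u[1],u[0]).round(4),"core",ctr.round(1),"dist",((ctr-lp)@n).round(1),"rel",ang.round(4),"len",np.linalg.norm(E[1]-E[0]).round(1))
    return lp,u,n,ctr,ang
E
python3 - <<'E'
from h import *
im=cv2.imread("pics/w1.png"); m=imaging.camera_model("wrist"); v=np.load("w1.npy"); m["position"],m["rotation"]=v[:3],v[3:]
lp,u,n,ctr,ang=measure(im,m,(80,145),(196,326),(163,184),(200,304))
e=cast(m,[(195.5,173.5),(325,173.5),(196,79),(333,78),(190,70),(204,256)],16)[:,:2]
mid=(lp+u*((e[:2].mean(0)-lp)@u)).round(1)
print("mid",mid,"core x rel",(ctr-mid)@u, "corners",((e-mid)@np.c_[u,n]).round(1))
E
```

```text
bbox 207 90 94 41 line [486.  -28.4] yaw 0.1542 core [479.7  49.8] dist 78.2 rel -0.0316 len 103.4
mid [499.3 -26.3] core x rel -7.7183471490272275 corners [[ -84.8    0. ]
 [  84.8   -1.6]
 [ -75.   113.9]
 [  85.7  113.4]
 [ -81.2  123.6]
 [ -82.7 -123.7]]
```

```bash
cat >> h.py <<'E'
MID=np.array([499.3,-26.3]); LY=0.1542
U=np.array([np.cos(LY),np.sin(LY)]); N=np.array([-U[1],U[0]])
def pose(x,y,z): p=MID+U*x+N*y; return [p[0],p[1],z]
def rot(a=0): return [np.pi,0,LY+np.pi/2+a]
def look(name):
    bot.dwell(.2); m=imaging.camera_model("wrist"); im=imaging.capture("wrist"); cv2.imwrite(f"pics/{name}.png",im); return im,m
E
python3 - <<'E'
from h import *
bot.grip(0.6)
bot.move_ptp(pose(-7,122,120),rot(-.03))
bot.movel(pose(-7,122,24),rot(-.03))
s=bot.get_state(); print(s["t"],s["contact_force"],s["opening"])
bot.movel(pose(-7,114,24),rot(-.03),max_speed=25)
bot.movel(pose(-7,45,24),rot(0),max_speed=22)
s=bot.get_state(); print(s["t"],s["contact_force"],s["tcp_pos"])
bot.movel(pose(-7,70,24),max_speed=60); bot.movel(pose(-7,70,140))
bot.move_ptp(pose(0,0,210),rot())
im,m=look("w2"); print(bot.get_state()["t"])
measure(im,m,(120,200),(196,326),(163,184),(200,304))
E
```

```text
4.1417 [ 0.62528457 -0.15568694  0.6048725 ] 0.5999518670605779
7.8917 [-0.42187045  1.269791    0.11011912] [485.44300113  17.1308656   23.99343071]
10.1167
bbox 205 151 89 38 line [489.7 -27.7] yaw 0.1541 core [487.4 -15.9] dist 12.1 rel -0.024 len 104.5
```

View pics/w2.png

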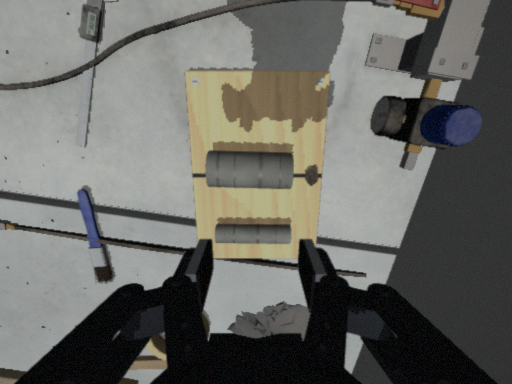

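The core has rolled to about 12 mm from the line (rows 151–189, columns 205–294) and has hardly coasted. The chip at (312,175) and the thin core are untouched. One more short push should put it on the line.

Run:
```python
from h import *
bot.move_ptp(pose(-10,65,120),rot(-.02))
bot.movel(pose(-10,65,24),rot(-.02))
bot.movel(pose(-10,52,24),max_speed=40)
bot.movel(pose(-10,33,24),rot(.01),max_speed=16)
bot.movel(pose(-10,65,24),max_speed=60); bot.movel(pose(-10,65,140))
bot.move_ptp(pose(0,0,210),rot())
im,m=look("w3"); print(bot.get_state()["t"])
lp,u,n,c,a=measure(im,m,(135,205),(196,326),(163,184),(200,304))
print("x,y",(c-MID)@U,(c-MID)@N,"angle",a+np.arctan2(u[1],u[0])-LY)
```

```text
15.575
bbox 206 162 88 36 line [492.1 -12.8] yaw 0.1496 core [489.8 -28.2] dist -14.9 rel -0.018 len 104.6
x,y -9.723910407821096 -0.4510355612917578 angle -0.022668406
```

View pics/w3.png

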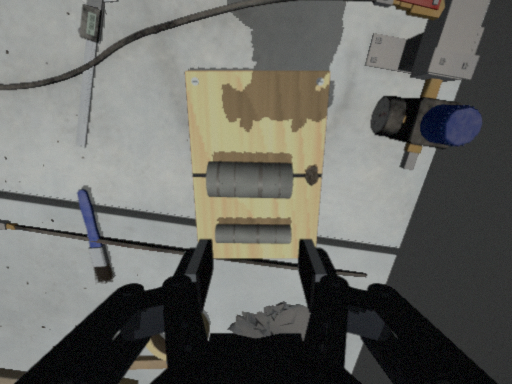

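The core now covers the line (rows 162–198), about 0.5 mm off centre and 0.02 rad off parallel. Everything else is where it was, so I'm handing in.

```bash
python3 -c "
from h import *
print(bot.sign_off())"
```

```text
the job is handed in; nothing more can be done
None
```

I rolled the thicker core onto the line and handed the job in: in the last picture it lay about 0.5 mm off the line's centre, 0.02 rad off parallel and 10 mm from mid-length. The thin core and stone looked unmoved there (lens and tape not re-checked, nowhere near the arm's path), and no verdict was shown.

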